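Change over the blade tubes in the goldsmith's tube rack

ROBOT

A 7-joint arm with a two-finger parallel gripper is mounted at the origin on the work surface. World frame = base frame: x ahead of the robot, y to its left, z up, the work surface at z = 0. Lengths are in m, angles in degrees, forces in N, time in s.
With the tool pointing down it reaches from about 0.4 to 0.85 m from the base axis. Payload 10.4 kg.
Tool frame: the origin (TCP) lies at the very end of the fingers, on their centre line; the grasp point (between the pads) lies 19 mm behind it; z points along the fingers, y is the direction in which the jaws open and shut (so a half turn about z gives the same grasp; the last joint's range is limited). The gripper opens to 85 mm and grips with 20 to 120 N. Pads are 22 mm wide; open, the fingers measure 114 mm over their backs; the gripper's body (76 mm by 85 mm) begins 54 mm behind the grasp point. The pads swing forward as they close: fully open they stand 13 mm farther back than shut.
Start: joints at [-65.638, 19.034, -3.707, 83.658, 1.238, 77.344, -5.071], TCP at [0.271, 0.563, 0.231] pointing down, gripper open.
Joint ranges: [-148.97, 148.97], [-28.65, 121.19], [-84.17, 76.75], [9.2, 138.47], [-72.65, 252.65], [3.7, 117.97], [-149.18, 149.18]. Speed limits (degrees/s): [127.2, 127.2, 159.86, 159.86, 180, 180, 180].

INTERFACE

Orientations are given as a 3x3 rotation matrix whose columns are the frame's x, y, z axes.
In Python, from station import arm gives the robot as it stands.
- The arm moves only by the shell command python3 -m crank 'ROWS'. ROWS is JSON, a list of rows, each a list of 5 numbers: the opening, from 0 (shut) to 1 (fully open), then the shift along the tool's x, y, z in m, then the turn about the tool's z in rad. A call has exactly 8 rows; each row is the pose to reach, as a shift and turn from the pose commanded when the call began, along the tool's axes at that moment; what a row does not reach only later rows make up. A row lasts 1/10 s, in which the tool goes at most 50 mm and 8.59 degrees, less where a joint would pass 70% of its speed; a pose out of reach is approached as far as the arm can. A call with a gripper value outside its range is refused whole. The fingers move at their own pace and stop on an object; the grip force is fixed at half the most. Time passes only in rows, so rows that repeat a pose let the fingers close, or fill a call up. It gives the time, the measured TCP pose, the force and the opening at its end, in the units of the state.
- arm.state(): the state, without advancing time (a new reading comes with each control period).
- arm.snapshot(name): name is "side" or "top"; returns a dict with "color" (480x640x3 uint8, red, green, blue), "z_map" (480x640 float32, m along the optical axis (not along the pixel's ray), 0 where there is no reading), "camera_matrix" (3x3 intrinsics, pixels), "R" (3x3) and "t" (3): a world point X has camera coordinates R X + t. Camera axes: x right, y down, z forward; pixel columns grow to the right and rows downward; lengths in m; the calibration is good to about 2 mm. A picture is of the moment at which its call begins.
- arm.job_done(): hands the job in, once; it reports no verdict.
The state is a dict: "clock": time; "q": joint angles; "qvel": joint speeds; "joint_efforts": joint torques, N m; "tool_pos": TCP position; "tool_rot": TCP orientation; "wrist_force": force on the tool from outside, world axes, zero at the start; "moment": the same for the moment, N m; "width": opening from 0.0 (shut) to 1.0 (fully open).
Only numpy, scipy, OpenCV 4.12 (cv2) and the standard library are available. Lean on these libraries where they do the work, as an engineer would, in place of code of your own. Each camera call takes 0.05 s, during which the arm holds its last target.

TASK

Change over the saw-blade tubes in the low plywood rack. First put away the tube that was left sticking out at the cap side: push it home until its cap rests against the board. Then push the long tube (the one whose foot stands out furthest at the back of the rack) forward from its foot end until it stands well out at the cap side, draw it out and lay it down flat in the black tray without dropping it; leave the other two tubes home in the rack and everything else where it is.

Things in the scene. Friction and masses are not known exactly. Their poses are not given: they have to be found in the camera images.
- rack: Plywood tube rack, fixed: two upright boards 164 wide (along x), 60 high, 12 thick, outer faces 84 apart, on a 10 mm base; open on top, low cheeks at the sides. Four round 20 mm bores, 36 apart at x = -54, -18, 18, 54, run level along y through both boards, axis 34 high. Origin: centre of the underside. z up; +y is the front, where the caps are. At yaw 0 its x is world x; turned up to 0.25 rad.
- rack_front (a point): Centre of the outer face of the rack's front (cap side) board at bore height: rack x 0, y +42 mm, z 34 mm. Nothing of the rack stands out beyond the boards.
- rack_back (a point): The same point on the outer face of the back board: rack x 0, y -42 mm, z 34 mm.
- long_tube: Loose aluminium tube, about 80 g, 18 mm in diameter, 190 long below a black six-sided cap (26 over flats, 7 thick) that cannot pass the bore. It lies in any of the four bores, cap against the front board, foot 106 mm out behind the back board. Slides with well under 1 N, stays where left. Origin: on the axis at the cap's underside; y from foot to cap. Centre of mass about 80 mm footwards.
- long_tube_foot (a point): Centre of the flat foot end of the long tube, 190 mm from its origin. The other tubes' feet stand only 46 mm out behind the back board when home.
- long_tube_cap (a point): Centre of the underside of the long tube's cap (same point as its origin); the cap reaches 7 mm further.
- started_tube_cap (a point): Centre of the cap's underside of the tube to put away, in another bore: loose, aluminium, 18 mm in diameter, 130 long below a cap like the long tube's, about 50 g, slides as easily. At the start this point is 40 mm in front of the front board and the foot is just through the back board; home, it is at the board. The cap's top is 7 mm further out.
- started_tube_foot (a point): Centre of the flat foot end of the tube to be put away, 130 mm from the underside of its cap.
- tube_a_cap (a point): Centre of the underside of the cap of another 130 mm tube of the same kind, home in a bore; it stays home.
- tube_b_cap (a point): The same point of the fourth tube, 130 mm too, home in a bore; it stays home.
- tray: Shallow black plastic tray, fixed on the bench, 280 long (its x) by 150 wide (its y), 22 high, walls and floor 5 thick. Origin: centre of the underside. It stands beyond the rack's cap side and may be turned up to 0.3 rad.
- jar: Bystander: amber glass jar with a white lid, 54 mm in diameter, 65 high, loose; origin under its centre.
- bowl: Bystander: white bowl, 90 mm across, 45 high, loose; origin under its centre.
- hammer: Bystander: small hammer, 220 long, lying along its x, loose.
- solder_block: Bystander: white soldering block 100 x 70 x 25, loose; origin under its centre.
There are look-alikes about, which are no part of the job. Leave any green look-alike of the part that bears started_tube_cap alone.

How it is judged:
By the outcome, as a careful person would: the job done as asked, in the order asked, and still so for the second after the job is handed in, with the robot touching nothing.
It also fails if it takes over 61 s, if anything falls off the work surface, if the arm or the gripper's body presses on something with over 40 N, if the wrist force passes 120 N, or if a joint passes its speed limit or range.

## Working session

There is one attempt and no reset: what is moved stays moved. The work goes in short steps, Python scripts to look and compute and a shell command to move; the robot and the scene stay as the last step left them, time stands still between calls to the robot, and variables do not carry over. Pictures are saved under pics/ and viewed, and the job is handed in when it is done.

```bash
ls; mkdir -p pics
python3 - <<'E'
from station import arm
import cv2,pickle
s=arm.state();print(s)
for n in("top","side"):
    d=arm.snapshot(n);pickle.dump(d,open(n+"0.pkl","wb"));cv2.imwrite(f"pics/{n}0.png",d["color"][:,:,::-1]);print(n,d["camera_matrix"],d["R"],d["t"])
E
```

```text
pics
{'clock': 0.0, 'q': array([-65.63987639,  19.07120024,  -3.70641757,  83.70674287,
         1.23883822,  77.34445553,  -5.07124828]), 'qvel': array([-0.13858015, -0.04218341,  0.03687707,  0.01921437, -0.0579227 ,
       -0.01467909, -0.01787224]), 'joint_efforts': array([-5.28174660e-04, -6.25441718e+01,  4.91481903e-02, -3.91601837e+01,
        1.63103733e-02,  9.80381184e-03, -5.29429667e-05]), 'tool_pos': array([0.27044499, 0.56302772, 0.23051822]), 'tool_rot': array([[-9.01419873e-01,  4.32945635e-01, -5.37994674e-04],
       [ 4.32945959e-01,  9.01418888e-01, -1.33589985e-03],
       [-9.34134469e-05, -1.43712929e-03, -9.99998963e-01]]), 'wrist_force': array([ 0.35827383, -0.59077988,  0.34902044]), 'moment': array([ 0.02323559,  0.00910203, -0.02075542]), 'width': 1.0011384506359873}
top [[609.26015101   0.         317.87127061]
 [  0.         609.26015101 239.55470165]
 [  0.           0.           1.        ]] [[-0.02121139 -0.99921115 -0.03357299]
 [-0.99334499  0.02486549 -0.11246083]
 [ 0.11320693  0.03096411 -0.99308883]] [0.0366697  0.56205673 1.29987684]
side [[561.31133791   0.         317.90415674]
 [  0.         561.31133791 236.70394659]
 [  0.           0.           1.        ]] [[ 0.96653957 -0.25582088  0.01889265]
 [-0.14353329 -0.60039577 -0.78671666]
 [ 0.21260161  0.75768106 -0.61702509]] [-0.53940347  0.10437239  1.21203688]
```

View pics/top0.png

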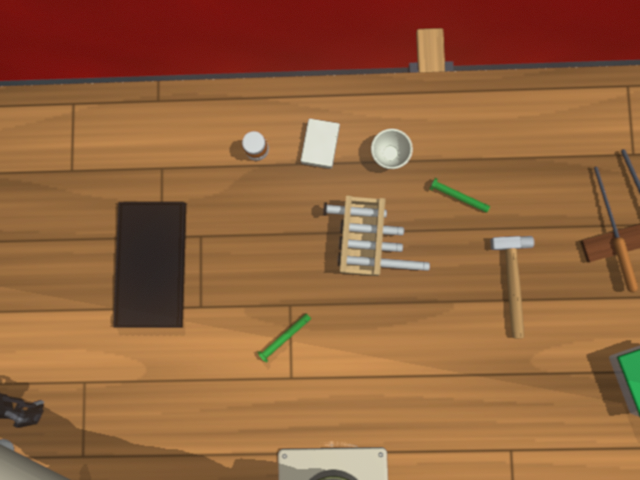

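View pics/side0.png

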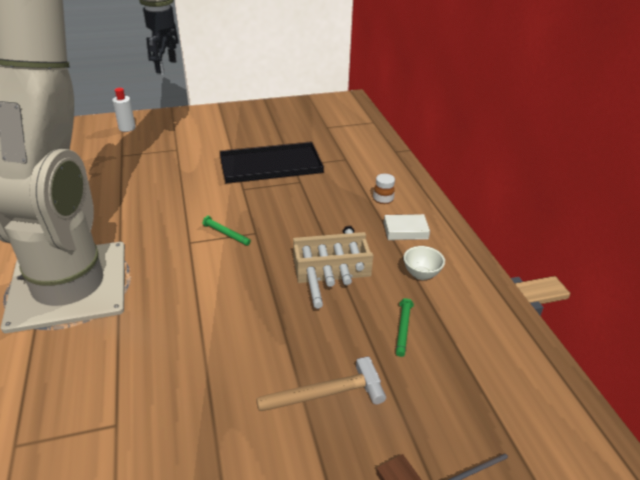

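The top view shows the rack at about (362,236), with its cap side to the left (+y). The started tube's cap is at (328,210), the long tube's foot at (428,266), and the tray at (150,265). The two green tubes at (460,195) and (284,338) are look-alikes. Next I'll enlarge the rack and measure it.

```bash
cat > h.py <<'E'
import numpy as np,cv2,pickle
def ray(d,u,v,z):
    K,R,t=d["camera_matrix"],d["R"],d["t"]
    c=-R.T@t; w=R.T@np.linalg.solve(K,[u,v,1.]); return c+w*(z-c[2])/w[2]
def proj(d,X):
    p=d["camera_matrix"]@(d["R"]@np.asarray(X,float)+d["t"]); return p[:2]/p[2]
def crop(d,u0,v0,u1,v1,s,f):
    im=d["color"][v0:v1,u0:u1,::-1]
    im=cv2.resize(im,None,fx=s,fy=s,interpolation=cv2.INTER_CUBIC); cv2.imwrite(f,im)
E
python3 - <<'E'
from h import *
a=pickle.load(open("top0.pkl","rb"));b=pickle.load(open("side0.pkl","rb"))
crop(a,310,185,440,285,6,"pics/c1.png");crop(b,280,215,390,315,6,"pics/c2.png")
E
```

```text
(no output)
```

View pics/c1.png

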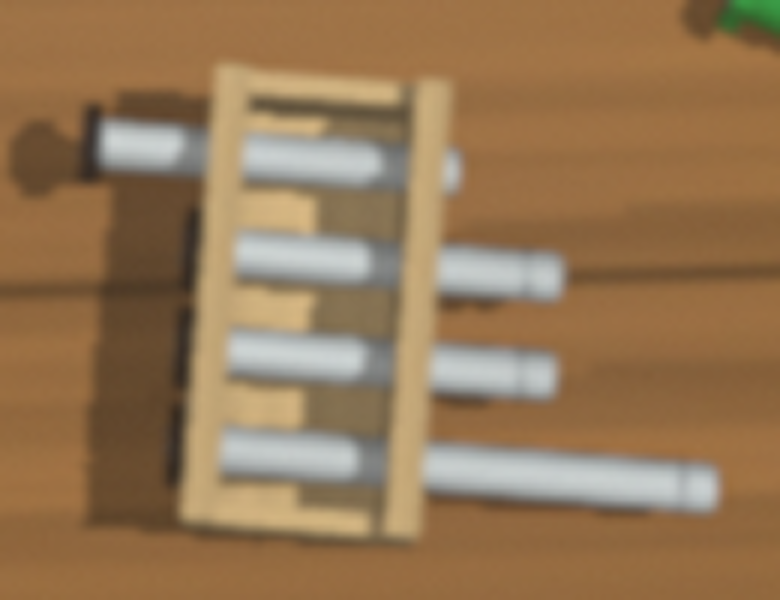

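View pics/c2.png

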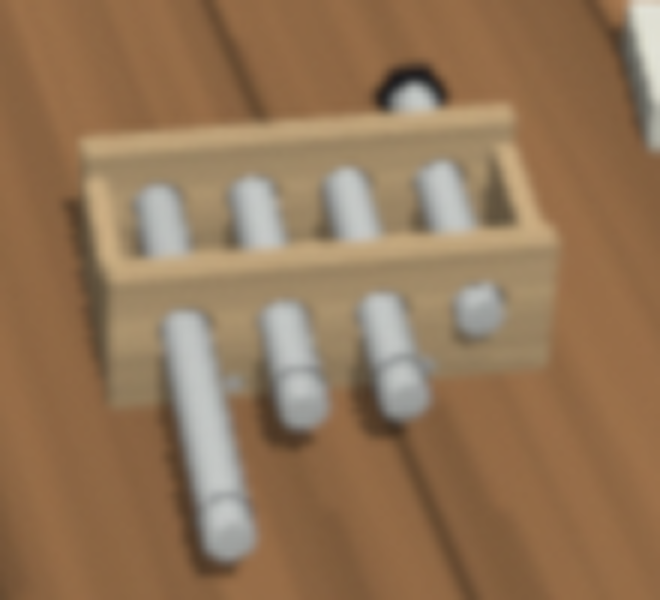

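The crops confirm the two tubes. The one standing out at the cap side is in the bore furthest in +x (black cap at about (325,209)). The long one is in the bore nearest the robot (foot at about (429,266)). Both are aluminium, not green. Now I'll measure them.

Run:
```python
from h import *
a=pickle.load(open("top0.pkl","rb"));b=pickle.load(open("side0.pkl","rb"))
# crop pixel (cubic resize x6): src=(u+.5)/6-.5
P=lambda u,v,z:ray(a,310+(u+.5)/6-.5,185+(v+.5)/6-.5,z)
S=lambda u,v,z:ray(b,280+(u+.5)/6-.5,215+(v+.5)/6-.5,z)
c=[P(*x,.06) for x in[(217,64),(180,522),(453,80),(418,540)]]
for x in c:print(x.round(4))
fr=(c[0]+c[1])/2;bk=(c[2]+c[3])/2
X=(c[0]-c[1]+c[2]-c[3])[:2];yaw=np.arctan2(X[1],X[0]);print("yaw",yaw,"len",np.linalg.norm(c[0]-c[1]),np.linalg.norm(fr-bk),np.arctan2(-(fr-bk)[0],(fr-bk)[1]))
cen=(fr+bk)/2;print("cen top",cen)
cs=[S(*x,.06) for x in[(80,140),(513,106),(107,280),(558,238)]]
cen2=sum(cs)/4;print("cen side",cen2,[x.round(4) for x in cs])
print("long foot top",P(716,487,.034),"side",S(230,535,.034))
print("started cap outer",P(83,145,.034),"foot",P(458,172,.034), S(480,312,.034))
# tray
m=(a["color"].max(2)<45).astype(np.uint8);m[:, :100]=0;m[:,200:]=0
n,l,st,_=cv2.connectedComponentsWithStats(m);k=1+st[1:,4].argmax();print(st[k])
r=cv2.minAreaRect(np.argwhere(l==k)[:,::-1].astype(np.float32));
q=cv2.boxPoints(r);Q=[ray(a,*p,.022) for p in q];print("tray",[x.round(3) for x in Q],sum(Q)/4)
# depth bystanders
for n,(u,v) in dict(jar=(254,143),block=(320,143),bowl=(391,148),ham=(515,243),g1=(284,338),g2=(460,195)).items():print(n,ray(a,u,v,.03).round(3))
```

```text
[ 0.6542 -0.0393  0.06  ]
[ 0.4899 -0.0219  0.06  ]
[ 0.646  -0.1236  0.06  ]
[ 0.4816 -0.1058  0.06  ]
yaw -0.10697592279114879 len 0.16515325324472238 0.08446657483631874 -0.0975449509742407
cen top [ 0.5679453  -0.07265504  0.06      ]
cen side [ 0.56968655 -0.07552989  0.06      ] [array([ 0.4918, -0.0269,  0.06  ]), array([ 0.6564, -0.0448,  0.06  ]), array([ 0.4833, -0.1075,  0.06  ]), array([ 0.6472, -0.123 ,  0.06  ])]
long foot top [ 0.49962722 -0.21509927  0.034     ] side [ 0.50029789 -0.21588808  0.034     ]
started cap outer [0.63031535 0.00998998 0.034     ] foot [ 0.61670316 -0.12641883  0.034     ] [ 0.61795244 -0.12714881  0.034     ]
[139 240  23  25 112]
tray [array([0.543, 0.433, 0.022]), array([0.581, 0.398, 0.022]), array([0.556, 0.371, 0.022]), array([0.518, 0.406, 0.022])] [0.54944966 0.40206858 0.022     ]
jar [0.784 0.162 0.03 ]
block [0.78  0.014 0.03 ]
bowl [ 0.763 -0.143  0.03 ]
ham [ 0.545 -0.403  0.03 ]
g1 [0.351 0.101 0.03 ]
g2 [ 0.653 -0.29   0.03 ]
```

```bash
cat >> h.py <<'E'
yaw=-0.105;C=np.array([.569,-.074])
ex=np.array([np.cos(yaw),np.sin(yaw)]);ey=np.array([-ex[1],ex[0]])
def rack(x,y): return C+x*ex+y*ey
def shift(s,xy,z,jaw):
    R=s["tool_rot"];d=np.array([*xy,z])-s["tool_pos"]
    cur=np.arctan2(R[1,1],R[0,1]);t=-(jaw-cur);t=(t+np.pi)%(2*np.pi)-np.pi
    return (R.T@d).round(4),round(t,4)
def rep(s):
    p=s["tool_pos"];d=p[:2]-C
    print("t",round(s["clock"],2),"rack xy",(d@ex).round(4),(d@ey).round(4),"z",p[2].round(4),"F",s["wrist_force"].round(1),"w",round(s["width"],3),"jaw",np.arctan2(*s["tool_rot"][1::-1,1]).round(4))
E
python3 - <<'E'
from h import *
from station import arm
s=arm.state();rep(s)
print(shift(s,rack(.054,.125),.12,yaw))
a=pickle.load(open("top0.pkl","rb"))
m=(a["color"].max(2)<60).astype(np.uint8)*255;m[:,:100]=0;m[:,205:]=0;m[:190]=0;m[345:]=0
m=cv2.morphologyEx(m,cv2.MORPH_OPEN,np.ones((5,5)))
c=max(cv2.findContours(m,0,2)[0],key=cv2.contourArea)
q=cv2.boxPoints(cv2.minAreaRect(c));print(q)
Q=[ray(a,*p,.022) for p in q]
print([x.round(3) for x in Q],sum(Q)/4,np.linalg.norm(Q[0]-Q[1]),np.linalg.norm(Q[1]-Q[2]))
E
```

```text
t 0.1 rack xy -0.3637 0.6023 z 0.2306 F [-0.4  0.1 -0.8] w 1.001 jaw 1.123
(array([-0.5538, -0.309 ,  0.111 ]), np.float64(1.228))
[[114.14355  320.97552 ]
 [117.568504 201.10196 ]
 [185.02771  203.02936 ]
 [181.60275  322.90292 ]]
[array([0.395, 0.475, 0.022]), array([0.662, 0.472, 0.022]), array([0.654, 0.319, 0.022]), array([0.388, 0.326, 0.022])] [0.52472017 0.39804731 0.022     ] 0.266768172546772 0.15284139085589424
```

```bash
python3 -m crank '[[0,-0.044,-0.024,0,0.15],[0,-0.087,-0.049,0,0.3],[0,-0.13,-0.073,0,0.45],[0,-0.174,-0.097,0,0.6],[0,-0.217,-0.121,0.0,0.75],[0,-0.26,-0.145,0.02,0.9],[0,-0.304,-0.17,0.03,1.05],[0,-0.347,-0.194,0.04,1.2]]'
python3 - <<'E'
from h import *
from station import arm
s=arm.state();rep(s);print(s["q"].round(0))
print(shift(s,rack(.054,.125),.08,yaw))
E
```

```text
clock: 0.9
tool_pos: [0.4971, 0.2404, 0.1916]
tool_rot: [[0.083, 0.997, -0.0], [0.997, -0.083, -0.0], [-0.0, -0.0, -1.0]]
wrist_force: [1.2, 0.4, -0.2]
width: -0.0
t 0.9 rack xy -0.1045 0.3051 z 0.1916 F [ 1.2  0.4 -0.2] w -0.0 jaw -0.0829
[-45.  11.  17.  99.  -3.  70. -32.]
(array([-0.1835,  0.1545,  0.1116]), np.float64(0.0221))
```

```bash
python3 -m crank '[[0,-0.033,0.028,0.02,0.022],[0,-0.066,0.056,0.04,0.022],[0,-0.099,0.084,0.06,0.022],[0,-0.132,0.112,0.08,0.022],[0,-0.165,0.14,0.1,0.022],[0,-0.1835,0.1545,0.115,0.022],[0,-0.1835,0.1545,0.14,0.022],[0,-0.1835,0.1545,0.164,0.022]]'
python3 - <<'E'
from h import *
from station import arm
s=arm.state();rep(s);print(s["q"].round(0))
print(shift(s,rack(.054,.125),.027,yaw))
d=arm.snapshot("top");crop(d,270,170,400,270,6,"pics/c3.png");
d=arm.snapshot("side");crop(d,290,160,420,270,6,"pics/c4.png")
E
```

```text
clock: 1.7
tool_pos: [0.6366, 0.0461, 0.0269]
tool_rot: [[0.101, 0.995, -0.0], [0.995, -0.101, -0.0], [-0.0, -0.0, -1.0]]
wrist_force: [-0.4, -0.5, -0.1]
width: 0.003
t 1.7 rack xy 0.0547 0.1265 z 0.0269 F [-0.4 -0.5 -0.1] w 0.003 jaw -0.1009
[-24.  32.  21.  94. -13.  56.  -5.]
(array([-0.0015, -0.0007, -0.0001]), np.float64(0.0041))
```

View pics/c3.png

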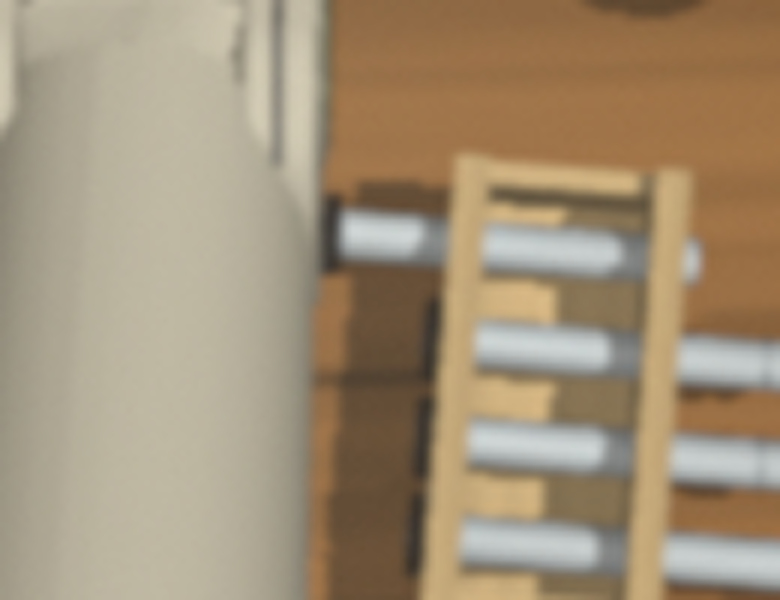

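View pics/c4.png

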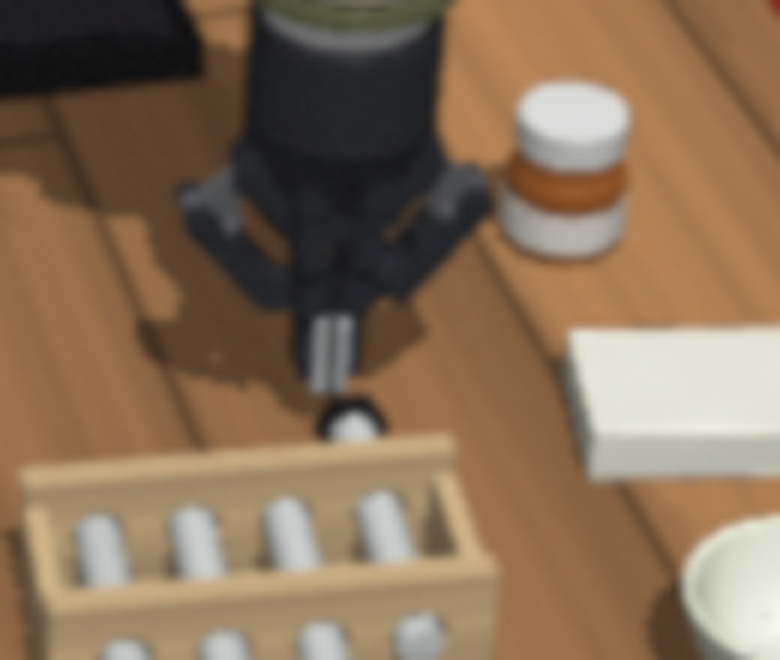

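The shut fingers (side crop at about (335,350)) are in line with the started tube's cap, about 25 mm in front of it, and clear of the jar. Now I'll push.

```bash
python3 -m crank '[[0,-0.012,0,0,0],[0,-0.022,0,0,0],[0,-0.029,0,0,0],[0,-0.036,0,0,0],[0,-0.043,0,0,0],[0,-0.05,0,0,0],[0,-0.056,0,0,0],[0,-0.06,0,0,0]]'
python3 - <<'E'
from h import *
from station import arm
s=arm.state();rep(s)
d=arm.snapshot("top");crop(d,310,185,440,285,6,"pics/c5.png");
d=arm.snapshot("side");crop(d,290,160,420,270,6,"pics/c6.png")
E
```

```text
clock: 2.6
tool_pos: [0.6306, -0.013, 0.0283]
tool_rot: [[0.099, 0.995, 0.0], [0.995, -0.099, -0.0], [-0.0, 0.0, -1.0]]
wrist_force: [0.3, 1.5, -1.1]
width: 0.001
t 2.6 rack xy 0.0548 0.0671 z 0.0283 F [ 0.3  1.5 -1.1] w 0.001 jaw -0.0993
```

View pics/c5.png

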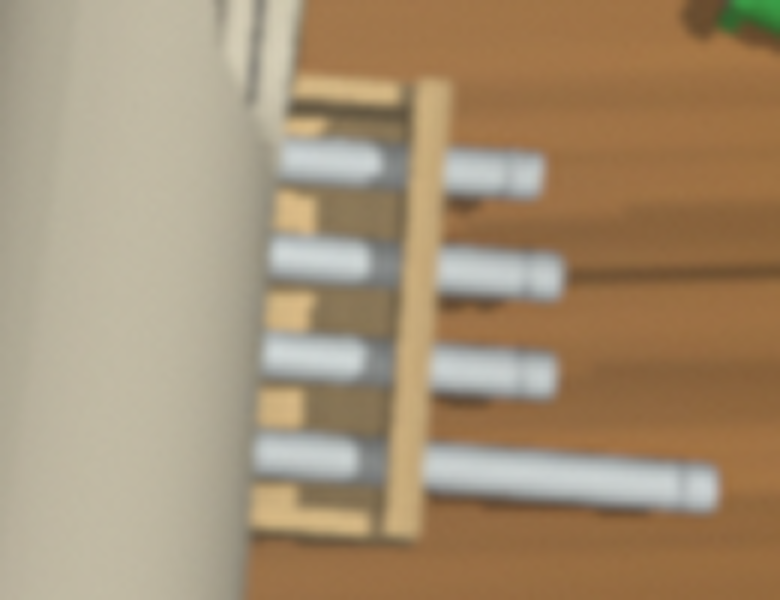

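View pics/c6.png

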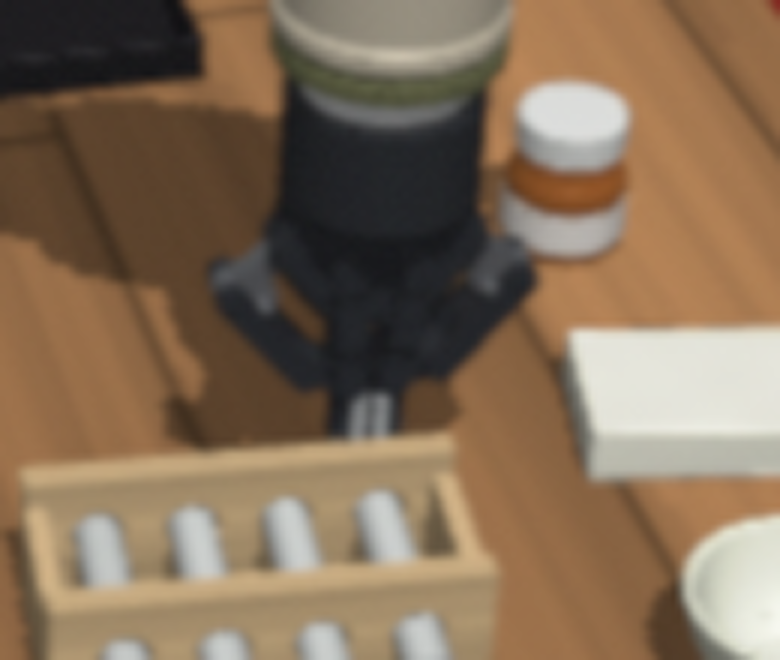

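The tube's foot is about 9 mm short of home. I'll creep the rest.

```bash
python3 -m crank '[[0,-0.002,0,0.001,0],[0,-0.004,0,0.001,0],[0,-0.005,0,0.001,0],[0,-0.006,0,0.001,0],[0,-0.007,0,0.001,0],[0,-0.0075,0,0.001,0],[0,-0.008,0,0.001,0],[0,-0.008,0,0.001,0]]'
python3 - <<'E'
from h import *
from station import arm
s=arm.state();rep(s)
d=arm.snapshot("top");crop(d,310,185,440,285,6,"pics/c7.png");
E
```

```text
clock: 3.5
tool_pos: [0.6298, -0.0203, 0.0273]
tool_rot: [[0.099, 0.995, 0.0], [0.995, -0.099, 0.0], [0.0, 0.0, -1.0]]
wrist_force: [-0.0, 0.1, 0.4]
width: -0.0
t 3.5 rack xy 0.0549 0.0598 z 0.0273 F [-0.   0.1  0.4] w -0.0 jaw -0.0991
```

View pics/c7.png

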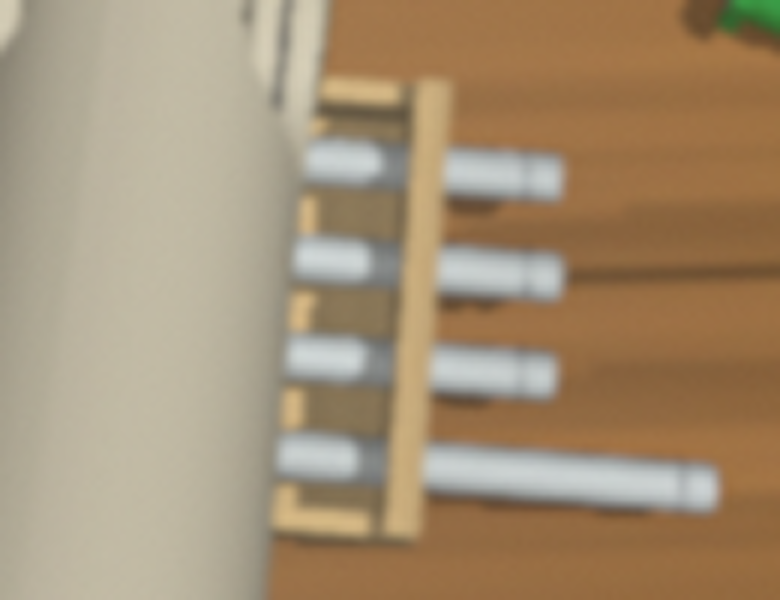

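```bash
python3 -m crank '[[0,-0.0005,0,0,0],[0,-0.001,0,0,0],[0,-0.0015,0,0,0],[0,-0.002,0,0,0],[0,-0.0023,0,0,0],[0,-0.0026,0,0,0],[0,-0.0026,0,0,0],[0,-0.0026,0,0,0]]'
python3 - <<'E'
from h import *
from station import arm
s=arm.state();rep(s)
E
```

```text
clock: 4.35
tool_pos: [0.6296, -0.0228, 0.0273]
tool_rot: [[0.099, 0.995, 0.0], [0.995, -0.099, 0.0], [0.0, 0.0, -1.0]]
wrist_force: [0.1, 0.5, 0.4]
width: -0.0
t 4.35 rack xy 0.0549 0.0573 z 0.0273 F [0.1 0.5 0.4] w -0.0 jaw -0.099
```

```bash
python3 -m crank '[[0,-0.0004,0,0,0],[0,-0.0008,0,0,0],[0,-0.0012,0,0,0],[0,-0.0012,0,0,0],[0,-0.0012,0,0,0],[0,-0.0012,0,0,0],[0,-0.0012,0,0,0],[0,-0.0012,0,0,0]]'
python3 - <<'E'
from h import *
from station import arm
s=arm.state();rep(s)
d=arm.snapshot("top");crop(d,310,185,440,285,6,"pics/c8.png");
E
```

```text
clock: 5.15
tool_pos: [0.6296, -0.0229, 0.0273]
tool_rot: [[0.098, 0.995, 0.0], [0.995, -0.098, 0.001], [0.001, 0.0, -1.0]]
wrist_force: [1.2, 4.2, 0.6]
width: 0.002
t 5.15 rack xy 0.0549 0.0572 z 0.0273 F [1.2 4.2 0.6] w 0.002 jaw -0.0981
```

View pics/c8.png

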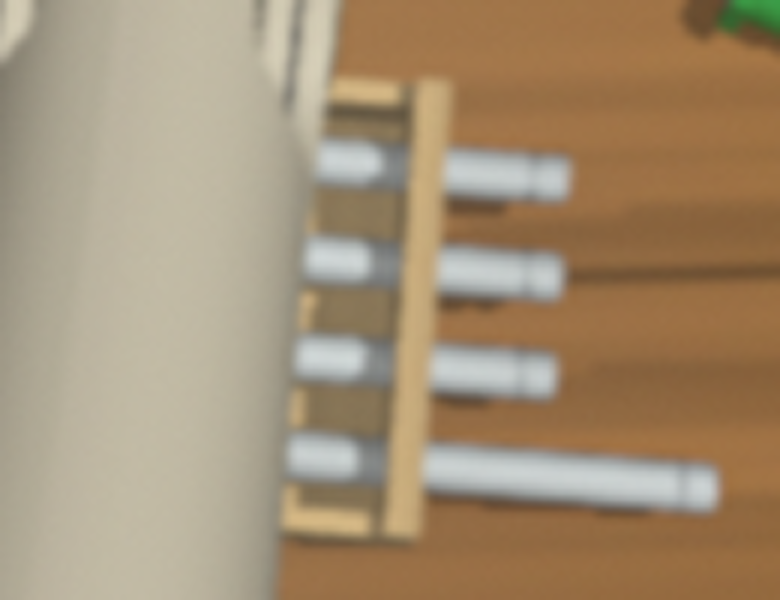

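The foot has stopped in line with the other two. A commanded 1.2 mm moved it only 0.1 mm and the force rose to 4 N, so the started tube is home. I'll back off, lift, and go round behind the long tube.

```bash
python3 -m crank '[[0,0.015,0,0,0],[0,0.03,0,0,0],[0,0.03,0,-0.05,0],[0,0.03,-0.0,-0.1,0],[0,-0.01,-0.02,-0.12,-0.0],[0,-0.055,-0.04,-0.12,0.007],[0,-0.1,-0.06,-0.12,0.007],[0,-0.145,-0.08,-0.12,0.007]]'
python3 - <<'E'
from h import *
from station import arm
s=arm.state();rep(s)
print(shift(s,rack(-.054,-.183),.10,yaw))
E
```

```text
clock: 6.0
tool_pos: [0.5348, -0.1608, 0.1476]
tool_rot: [[0.105, 0.995, 0.001], [0.995, -0.105, -0.0], [0.0, 0.001, -1.0]]
wrist_force: [0.4, -1.1, -0.6]
width: 0.003
t 6.0 rack xy -0.0249 -0.0899 z 0.1476 F [ 0.4 -1.1 -0.6] w 0.003 jaw -0.1047
(array([-0.093 , -0.0292,  0.0476]), np.float64(0.0003))
```

```bash
python3 -m crank '[[0,-0.045,-0.015,0,0],[0,-0.085,-0.029,0,0],[0,-0.093,-0.029,0.02,0],[0,-0.093,-0.029,0.05,0],[0,-0.093,-0.029,0.08,0],[0,-0.093,-0.029,0.105,0],[0,-0.093,-0.029,0.1206,0],[0,-0.093,-0.029,0.1206,0]]'
python3 - <<'E'
from h import *
from station import arm
s=arm.state();rep(s)
d=arm.snapshot("top");crop(d,310,185,440,285,6,"pics/c9.png");
d=arm.snapshot("side");crop(d,270,200,400,310,6,"pics/c10.png")
E
```

```text
clock: 6.8
tool_pos: [0.496, -0.2487, 0.0249]
tool_rot: [[0.105, 0.994, -0.003], [0.994, -0.105, 0.001], [0.0, -0.003, -1.0]]
wrist_force: [0.5, 0.6, 0.4]
width: 0.004
t 6.8 rack xy -0.0543 -0.1814 z 0.0249 F [0.5 0.6 0.4] w 0.004 jaw -0.1052
```

View pics/c9.png

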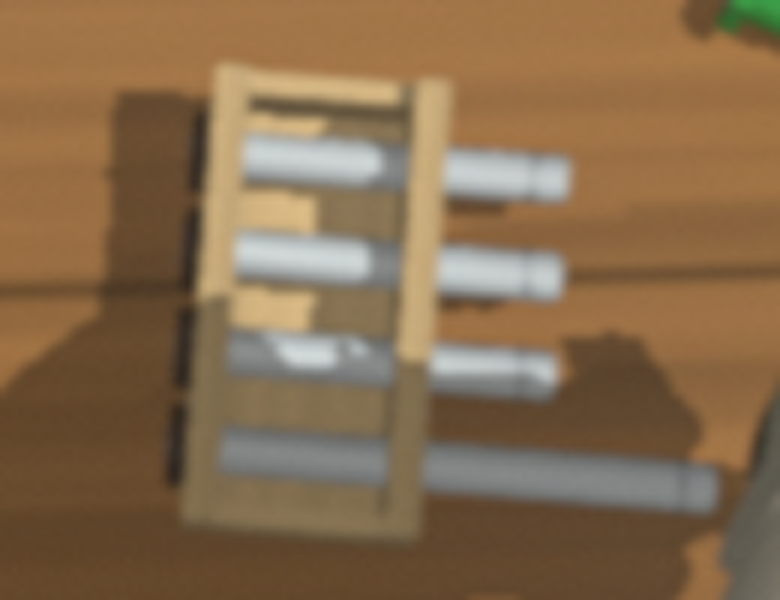

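View pics/c10.png

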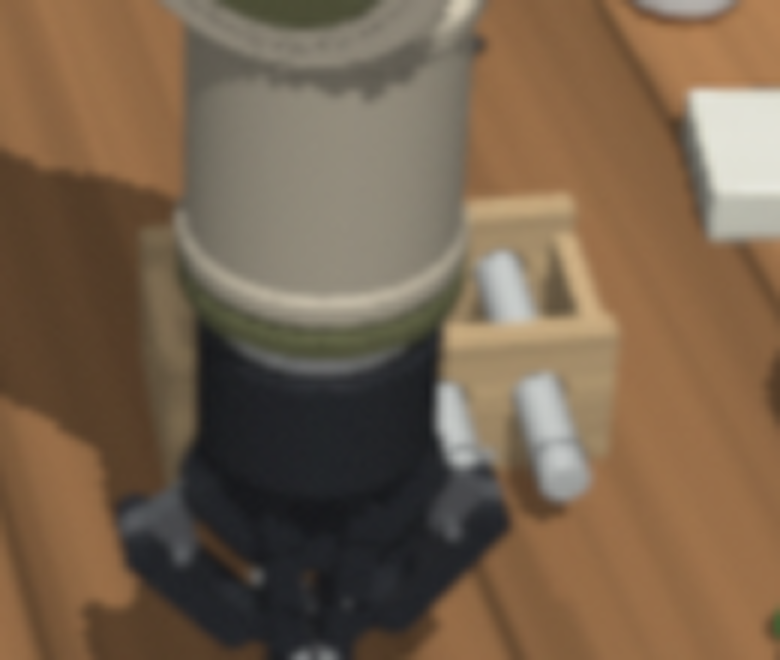

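In the top crop all four caps now sit along the front board, from (200,150) to (175,445). The shut fingers are in line behind the long tube's foot. Now I'll push it forward.

```bash
python3 -m crank '[[0,0.01,0,-0.002,0],[0,0.018,0,-0.002,0],[0,0.024,0,-0.002,0],[0,0.03,0,-0.002,0],[0,0.037,0,-0.002,0],[0,0.044,0,-0.002,0],[0,0.05,0,-0.002,0],[0,0.055,0,-0.002,0]]'
python3 - <<'E'
from h import *
from station import arm
s=arm.state();rep(s)
d=arm.snapshot("top");crop(d,290,185,420,285,6,"pics/c11.png");
E
```

```text
clock: 7.7
tool_pos: [0.5028, -0.1946, 0.0287]
tool_rot: [[0.106, 0.994, 0.0], [0.994, -0.106, 0.0], [0.0, 0.0, -1.0]]
wrist_force: [1.0, -0.5, -0.0]
width: 0.004
t 7.7 rack xy -0.0532 -0.1269 z 0.0287 F [ 1.  -0.5 -0. ] w 0.004 jaw -0.1058
```

View pics/c11.png

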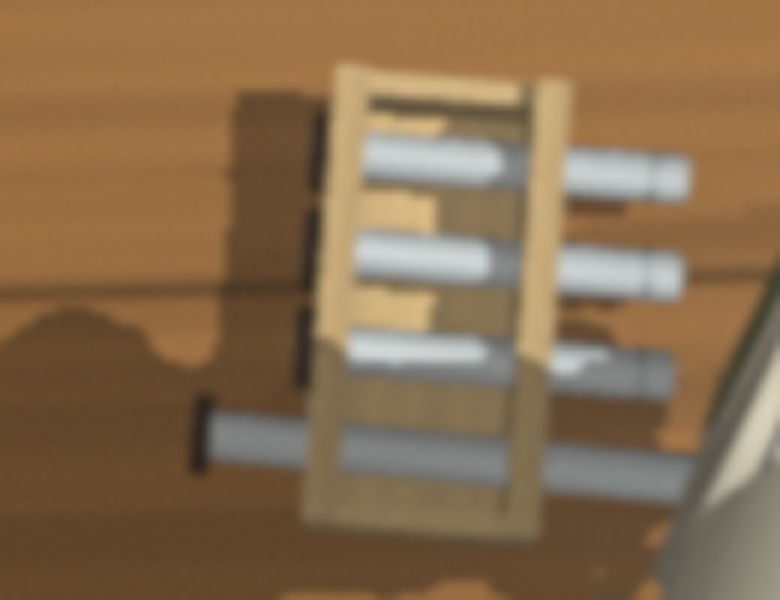

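```bash
python3 -m crank '[[0,0.009,0,0,0],[0,0.018,0,0,0],[0,0.027,0,0,0],[0,0.036,0,0,0],[0,0.045,0,0,0],[0,0.053,0,0,0],[0,0.06,0,0,0],[0,0.065,0,0,0]]'
python3 - <<'E'
from h import *
from station import arm
s=arm.state();rep(s)
E
python3 -m crank '[[0,-0.01,0,0,0],[0,-0.03,0,0,0],[0,-0.03,0,-0.03,0],[0,-0.03,0,-0.08,0],[0,-0.03,0,-0.12,0],[0,0.02,0,-0.12,0],[0,0.07,0,-0.12,0],[0,0.12,0,-0.12,0]]'
python3 - <<'E'
from h import *
from station import arm
s=arm.state();rep(s)
E
```

```text
clock: 8.55
tool_pos: [0.5096, -0.1297, 0.0286]
tool_rot: [[0.105, 0.994, -0.0], [0.994, -0.105, 0.0], [0.0, -0.0, -1.0]]
wrist_force: [0.6, -0.6, -0.1]
width: -0.0
t 8.55 rack xy -0.0532 -0.0616 z 0.0286 F [ 0.6 -0.6 -0.1] w -0.0 jaw -0.1055
clock: 9.35
tool_pos: [0.5224, -0.0108, 0.1493]
tool_rot: [[0.108, 0.994, 0.001], [0.994, -0.108, 0.0], [0.001, 0.001, -1.0]]
wrist_force: [1.8, -0.7, -0.3]
width: -0.005
t 9.35 rack xy -0.053 0.058 z 0.1493 F [ 1.8 -0.7 -0.3] w -0.005 jaw -0.1082
```

```bash
python3 -m crank '[[0.45,0.018,-0.001,0,-0.003],[0.45,0.018,-0.001,0.02,-0.003],[0.45,0.018,-0.001,0.04,-0.003],[0.45,0.018,-0.001,0.055,-0.003],[0.45,0.018,-0.001,0.055,-0.003],[0.45,0.018,-0.001,0.055,-0.003],[0.45,0.018,-0.001,0.055,-0.003],[0.45,0.018,-0.001,0.055,-0.003]]'
python3 - <<'E'
from h import *
from station import arm
s=arm.state();rep(s)
d=arm.snapshot("top");crop(d,250,185,440,305,4,"pics/c12.png");
d=arm.snapshot("side");crop(d,250,170,400,300,5,"pics/c13.png")
E
```

```text
clock: 10.15
tool_pos: [0.5237, 0.0067, 0.0946]
tool_rot: [[0.103, 0.995, 0.001], [0.995, -0.103, 0.0], [0.001, 0.001, -1.0]]
wrist_force: [0.4, -0.2, -0.1]
width: 0.449
t 10.15 rack xy -0.0535 0.0755 z 0.0946 F [ 0.4 -0.2 -0.1] w 0.449 jaw -0.1032
```

View pics/c12.png

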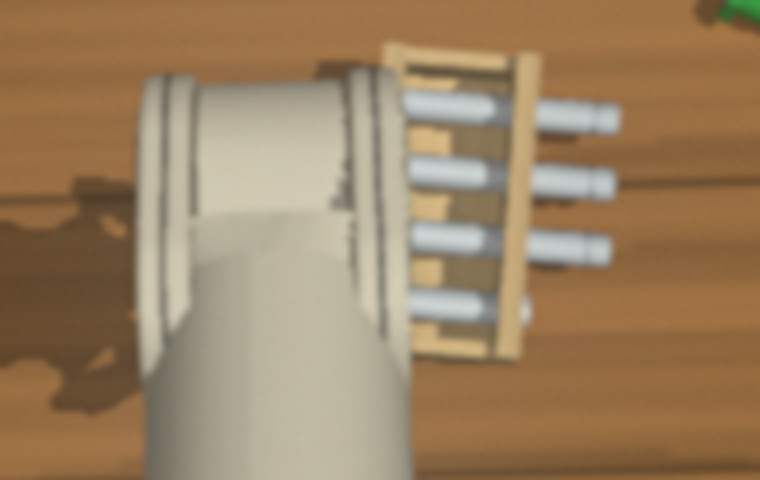

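View pics/c13.png

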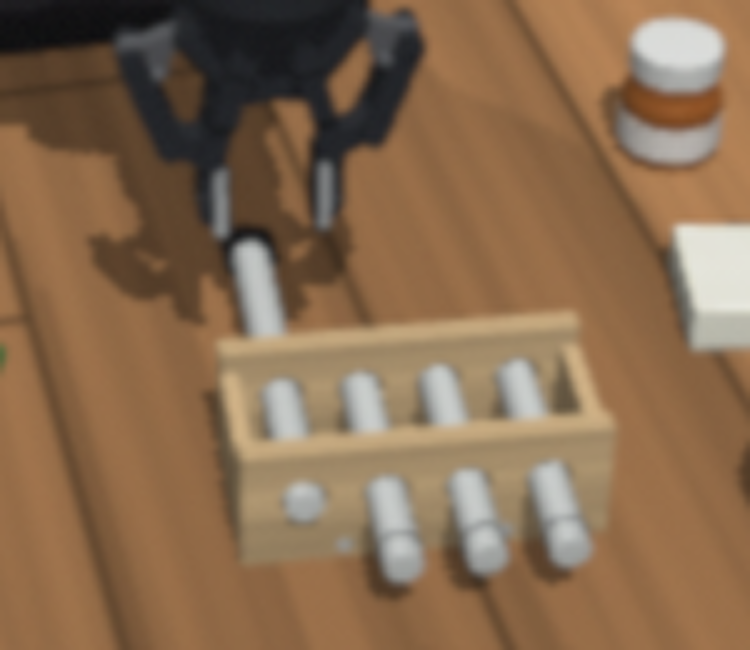

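The long tube's cap (side crop (250,243)) stands about 95 mm out, and the other three tubes are home. The open fingers are above it, so I'll go down and grip.

```bash
python3 -m crank '[[0.45,0,0,0.02,0],[0.45,0,0,0.04,0],[0.45,0,0,0.058,0],[0.45,0,0,0.07,0],[0.45,0,0,0.07,0],[0.3,0,0,0.07,0],[0,0,0,0.07,0],[0,0,0,0.07,0]]'
python3 -m crank '[[0,0,0,0,0],[0,0,0,0,0],[0,0,0,0,0],[0,0.005,0,0,0],[0,0.01,0,0,0],[0,0.018,0,0,0],[0,0.026,0,0,0],[0,0.034,0,0,0]]'
python3 - <<'E'
from h import *
from station import arm
s=arm.state();rep(s)
d=arm.snapshot("side");crop(d,250,170,400,300,5,"pics/c14.png")
E
```

```text
clock: 11.05
tool_pos: [0.5237, 0.0069, 0.0246]
tool_rot: [[0.103, 0.995, 0.001], [0.995, -0.103, 0.0], [0.001, 0.001, -1.0]]
wrist_force: [-0.5, -0.0, 3.9]
width: 0.18
clock: 11.85
tool_pos: [0.5267, 0.0415, 0.0237]
tool_rot: [[0.103, 0.995, 0.0], [0.995, -0.103, 0.0], [0.0, 0.0, -1.0]]
wrist_force: [0.2, -0.0, -0.2]
width: 0.183
t 11.85 rack xy -0.0541 0.1105 z 0.0237 F [ 0.2 -0.  -0.2] w 0.183 jaw -0.1027
```

View pics/c14.png

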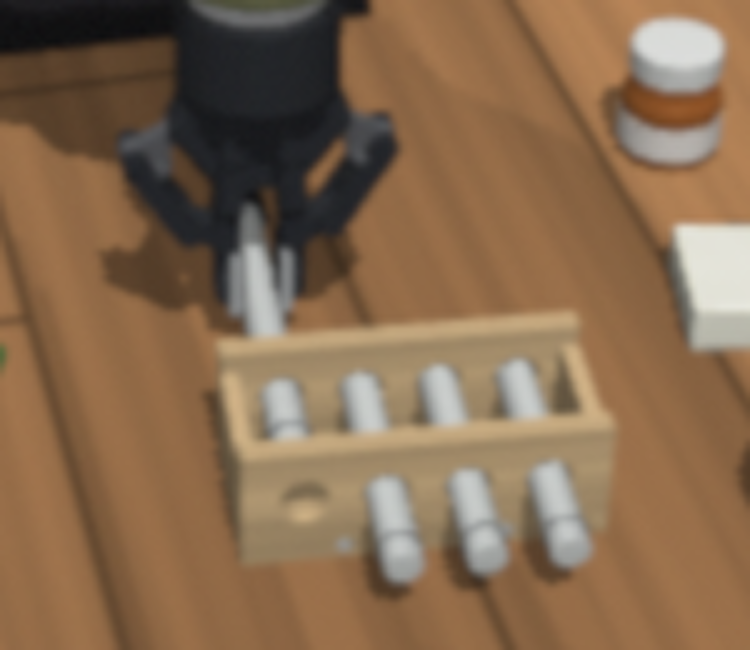

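The tube is gripped and following: its foot is now inside the rack. I'll draw it the rest of the way out and lift it.

```bash
python3 -m crank '[[0,0.01,0,0,0],[0,0.02,0,0,0],[0,0.031,0,0,0],[0,0.042,0,0,0],[0,0.053,0,0,0],[0,0.064,0,0,0],[0,0.075,0,0,0],[0,0.085,0,0,0]]'
python3 - <<'E'
from h import *
from station import arm
s=arm.state();rep(s);print(s["moment"])
d=arm.snapshot("side");crop(d,250,150,400,280,5,"pics/c15.png")
d=arm.snapshot("top");crop(d,100,190,420,350,2.5,"pics/c16.png")
E
```

```text
clock: 12.7
tool_pos: [0.5354, 0.1263, 0.0237]
tool_rot: [[0.103, 0.995, 0.0], [0.995, -0.103, 0.0], [0.0, 0.0, -1.0]]
wrist_force: [-0.1, 0.0, -0.9]
width: 0.182
t 12.7 rack xy -0.0544 0.1957 z 0.0237 F [-0.1  0.  -0.9] w 0.182 jaw -0.1027
[ 0.05679072  0.02526199 -0.02147845]
```

View pics/c15.png

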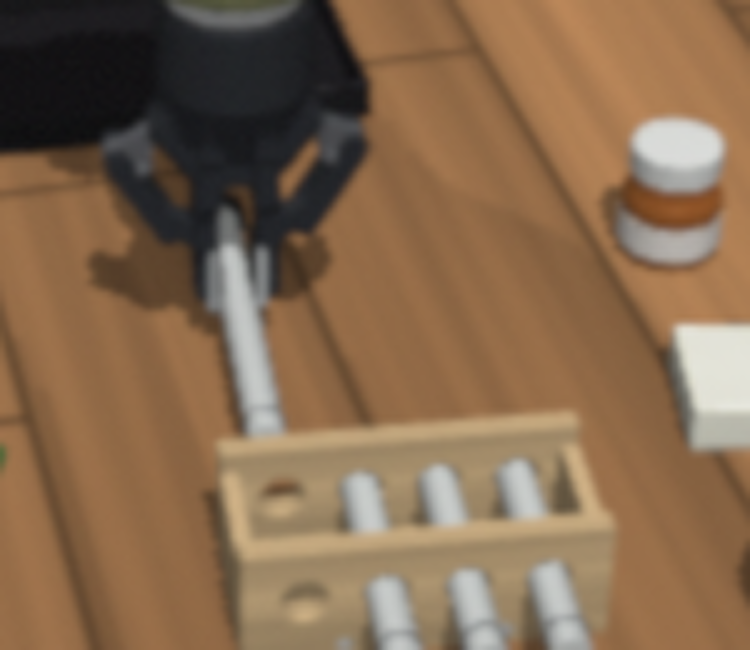

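View pics/c16.png

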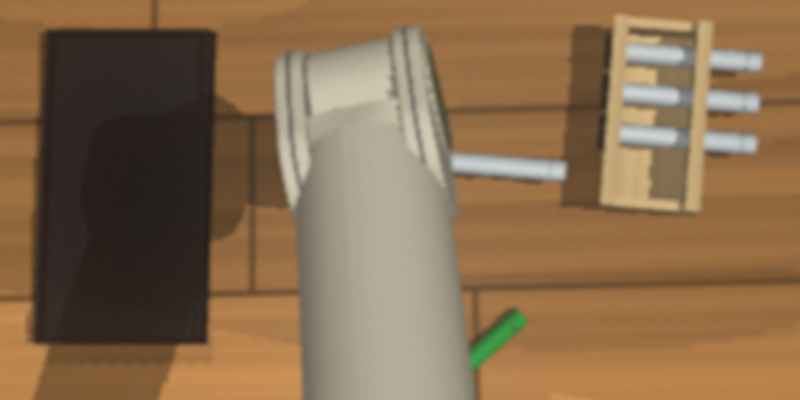

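The tube is clear of the rack: its foot at crop (565,170) is about 25 mm from the board. The three other tubes are home. Next I'll measure the tray and work out the placing pose.

Run:
```python
from h import *
from station import arm
a=pickle.load(open("top0.pkl","rb"))
Q=[ray(a,100+(u+.5)/2.5-.5,190+(v+.5)/2.5-.5,.022) for u,v in[(47,30),(216,30),(34,343),(207,343)]]
for q in Q:print(q.round(4))
c=sum(Q)/4;x=Q[0]+Q[1]-Q[2]-Q[3];y=np.arctan2(x[1],x[0]);print(c,"yaw",y,np.linalg.norm(x)/2,np.linalg.norm(Q[0]-Q[1]))
xy=c[:2]-.03*np.array([np.cos(y),np.sin(y)])
s=arm.state();print(xy,shift(s,xy,.09,y+np.pi/2))
```

```text
[0.6606 0.4697 0.022 ]
[0.6565 0.3169 0.022 ]
[0.3824 0.4768 0.022 ]
[0.3793 0.3239 0.022 ]
[0.51971583 0.39682258 0.022     ] yaw -0.02536137887941714 0.2777382808265485 0.1529287622389918
[0.48972547 0.39758334] (array([ 0.2645, -0.0726, -0.0662]), np.float64(-1.6462))
```

```bash
python3 -m crank '[[0,0.005,0,-0.02,0],[0,0.01,0,-0.045,0],[0,0.02,0,-0.07,0],[0,0.045,-0.01,-0.08,-0.1],[0,0.075,-0.02,-0.08,-0.22],[0,0.105,-0.03,-0.08,-0.34],[0,0.135,-0.04,-0.08,-0.46],[0,0.165,-0.05,-0.08,-0.58]]'
python3 - <<'E'
from h import *
from station import arm
s=arm.state();rep(s);print(s["q"].round(0),s["tool_pos"])
print(shift(s,(.4897,.3972),.09,-.025+np.pi/2))
E
```

```text
clock: 13.6
tool_pos: [0.5024, 0.295, 0.1038]
tool_rot: [[-0.463, 0.886, 0.0], [0.886, 0.463, -0.0], [-0.0, 0.0, -1.0]]
wrist_force: [-0.1, -0.3, 0.4]
width: 0.183
t 13.6 rack xy -0.1049 0.36 z 0.1038 F [-0.1 -0.3  0.4] w 0.183 jaw 0.4811
[-44.  20.  11.  99.  -4.  61.  -4.] [0.50242203 0.29503828 0.10376704]
(array([0.0965, 0.036 , 0.0138]), np.float64(-1.0647))
```

```bash
python3 -m crank '[[0,0.014,0.005,0,-0.13],[0,0.028,0.01,0,-0.27],[0,0.042,0.015,0,-0.41],[0,0.056,0.02,0,-0.55],[0,0.07,0.025,0,-0.69],[0,0.084,0.03,0,-0.83],[0,0.092,0.034,0,-0.96],[0,0.0965,0.036,0,-1.065]]'
python3 -m crank '[[0,0,0,0,0],[0,0,0,0.01,0],[0,0,0,0.02,0],[0,0,0,0.03,0],[0,0,0,0.04,0],[0,0,0,0.05,0],[0,0,0,0.06,0],[0,0,0,0.065,0]]'
python3 - <<'E'
from h import *
from station import arm
s=arm.state();rep(s);print(s["q"].round(0),s["tool_pos"])
print(shift(s,(.4897,.3972),.012,-.025+np.pi/2))
d=arm.snapshot("side");crop(d,190,110,350,220,5,"pics/c17.png")
d=arm.snapshot("top");crop(d,90,180,250,350,3.5,"pics/c18.png")
E
```

```text
clock: 14.4
tool_pos: [0.4902, 0.3971, 0.1035]
tool_rot: [[-1.0, 0.023, -0.0], [0.023, 1.0, -0.0], [0.0, -0.0, -1.0]]
wrist_force: [0.2, 0.3, -1.0]
width: 0.18
clock: 15.2
tool_pos: [0.4898, 0.3963, 0.0373]
tool_rot: [[-1.0, 0.029, -0.001], [0.029, 1.0, -0.001], [0.001, -0.001, -1.0]]
wrist_force: [-1.0, -0.0, -0.7]
width: 0.182
t 15.2 rack xy -0.128 0.4595 z 0.0373 F [-1.  -0.  -0.7] w 0.182 jaw 1.5419
[-42.  29.  -1.  94.   1.  57.  45.] [0.48984683 0.39634631 0.03732079]
(array([0.0001, 0.0009, 0.0253]), np.float64(-0.0039))
```

View pics/c17.png

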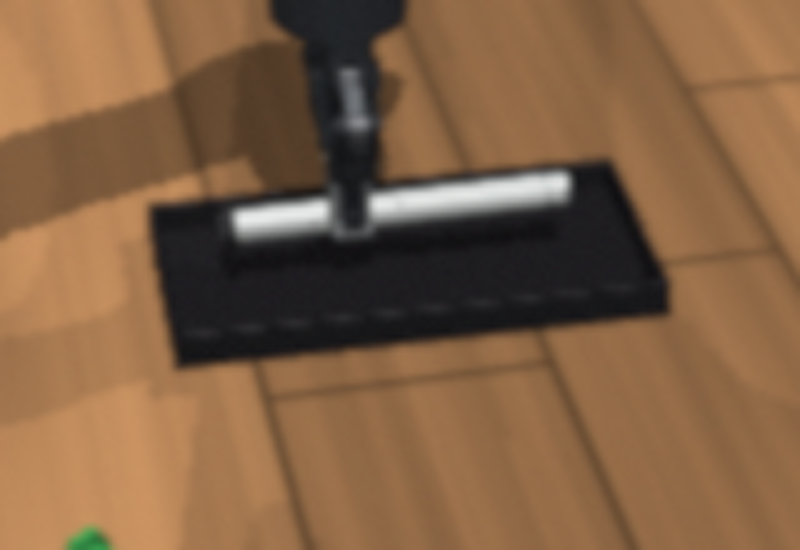

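View pics/c18.png

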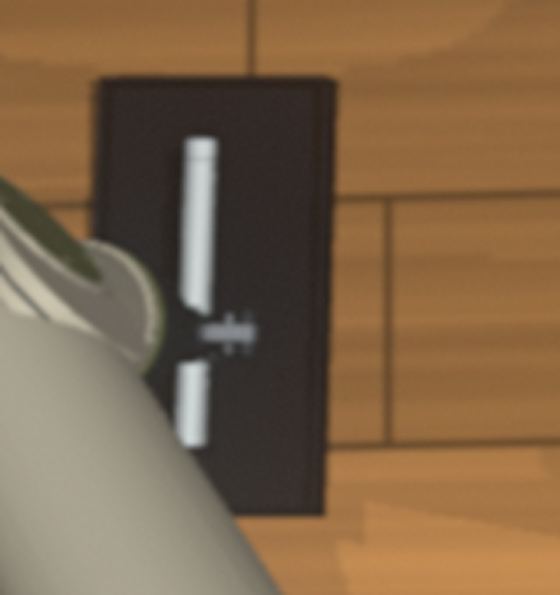

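The tube is level in the grip and well inside the tray's outline. I'll lower it slowly to contact.

```bash
python3 -m crank '[[0,0,0,0.005,0],[0,0,0,0.01,0],[0,0,0,0.015,0],[0,0,0,0.019,0],[0,0,0,0.022,0],[0,0,0,0.024,0],[0,0,0,0.025,0],[0,0,0,0.025,0]]'
python3 - <<'E'
from h import *
from station import arm
s=arm.state();rep(s);print(s["moment"])
E
python3 -m crank '[[0,0,0,0.0005,0],[0,0,0,0.001,0],[0,0,0,0.0015,0],[0,0,0,0.002,0],[0,0,0,0.0023,0],[0,0,0,0.0023,0],[0,0,0,0.0023,0],[0,0,0,0.0023,0]]'
python3 - <<'E'
from h import *
from station import arm
s=arm.state();rep(s);print(s["moment"])
d=arm.snapshot("side");crop(d,190,110,350,220,5,"pics/c19.png")
E
```

```text
clock: 16.1
tool_pos: [0.4903, 0.3967, 0.0137]
tool_rot: [[-1.0, 0.029, 0.0], [0.029, 1.0, 0.0], [-0.0, 0.0, -1.0]]
wrist_force: [0.1, -0.3, -0.7]
width: 0.183
t 16.1 rack xy -0.1276 0.4599 z 0.0137 F [ 0.1 -0.3 -0.7] w 0.183 jaw 1.542
[-0.13626631  0.11215989  0.04032639]
clock: 16.9
tool_pos: [0.4907, 0.3967, 0.0116]
tool_rot: [[-1.0, 0.029, 0.001], [0.029, 1.0, 0.0], [-0.001, 0.0, -1.0]]
wrist_force: [1.2, -1.7, 5.1]
width: 0.184
t 16.9 rack xy -0.1272 0.4599 z 0.0116 F [ 1.2 -1.7  5.1] w 0.184 jaw 1.5418
[-0.2537041  -0.04005882  0.09935482]
```

View pics/c19.png

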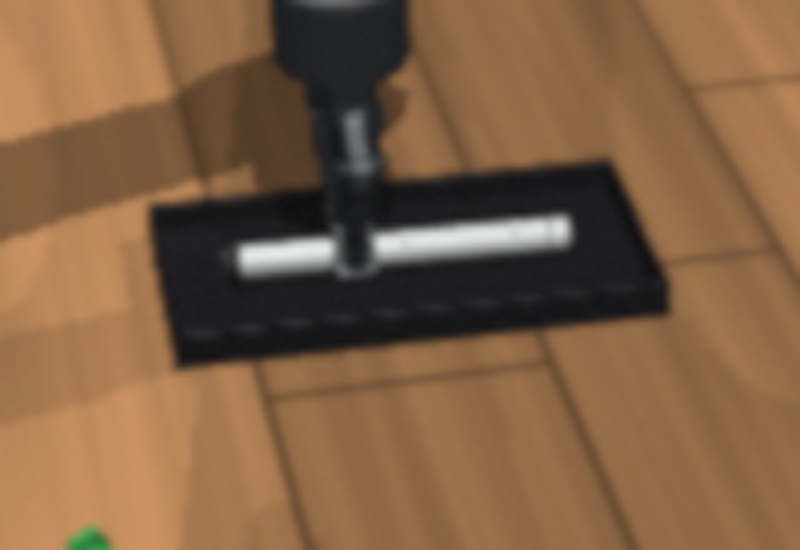

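The cap has touched the floor (5 N upward). I'll press down one more millimetre so the tube levels, then open gently.

```bash
python3 -m crank '[[0,0,0,0.0005,0],[0,0,0,0.001,0],[0,0,0,0.001,0],[0.19,0,0,0.001,0],[0.21,0,0,0.001,0],[0.24,0,0,0.001,0],[0.28,0,0,0.001,0],[0.33,0,0,0.001,0]]'
python3 -m crank '[[0.36,0,0,0,0],[0.4,0,0,0,0],[0.4,0,0,0,0],[0.4,0,0,-0.01,0],[0.4,0,0,-0.03,0],[0.4,0,0,-0.06,0],[0.4,0,0,-0.1,0],[0.4,0,0,-0.14,0]]'
python3 -m crank '[[0.4,0.03,0,-0.02,0],[0.4,0.06,0.0,-0.04,0],[0.4,0.06,0.04,-0.06,0],[0.4,0.06,0.08,-0.06,0],[0.4,0.06,0.12,-0.06,0],[0.4,0.06,0.16,-0.06,0],[0.4,0.06,0.16,-0.06,0],[0.4,0.06,0.16,-0.06,0]]'
python3 - <<'E'
from h import *
from station import arm
s=arm.state();rep(s)
d=arm.snapshot("side");crop(d,190,100,350,220,5,"pics/c20.png")
d=arm.snapshot("top");cv2.imwrite("pics/top9.png",d["color"][:,:,::-1]);crop(d,310,185,440,285,6,"pics/c21.png")
E
```

```text
clock: 17.75
tool_pos: [0.4898, 0.3967, 0.0101]
tool_rot: [[-1.0, 0.028, -0.001], [0.028, 1.0, -0.0], [0.001, -0.0, -1.0]]
wrist_force: [0.1, 0.2, -0.1]
width: 0.33
clock: 18.55
tool_pos: [0.49, 0.3965, 0.1525]
tool_rot: [[-1.0, 0.029, -0.0], [0.029, 1.0, 0.0], [0.0, 0.0, -1.0]]
wrist_force: [1.6, 0.8, 0.8]
width: 0.397
clock: 19.35
tool_pos: [0.4344, 0.5589, 0.2103]
tool_rot: [[-1.0, 0.028, -0.0], [0.028, 1.0, -0.0], [0.0, -0.0, -1.0]]
wrist_force: [0.2, -0.9, -0.3]
width: 0.405
t 19.35 rack xy -0.2002 0.6153 z 0.2103 F [ 0.2 -0.9 -0.3] w 0.405 jaw 1.5432
```

View pics/c20.png

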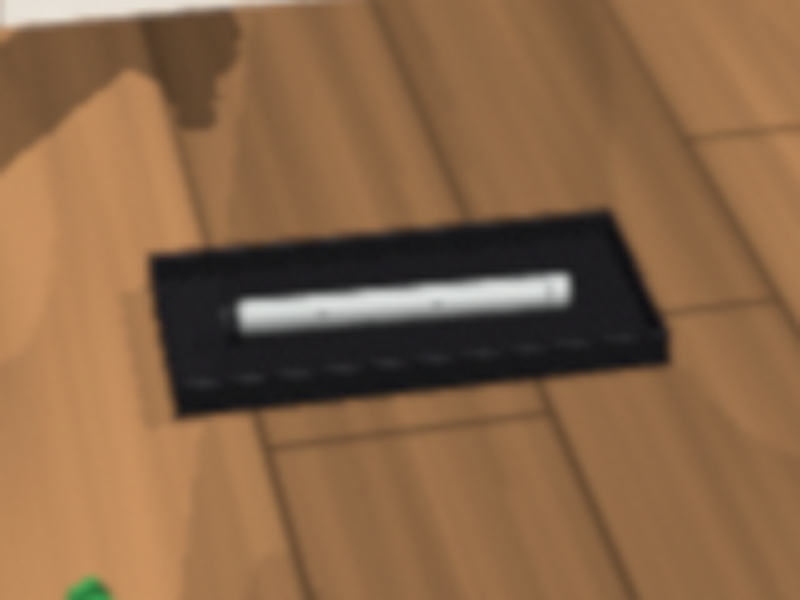

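View pics/top9.png

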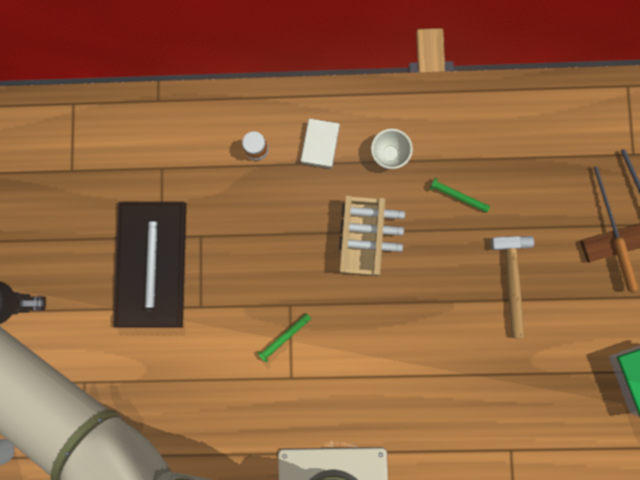

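View pics/c21.png

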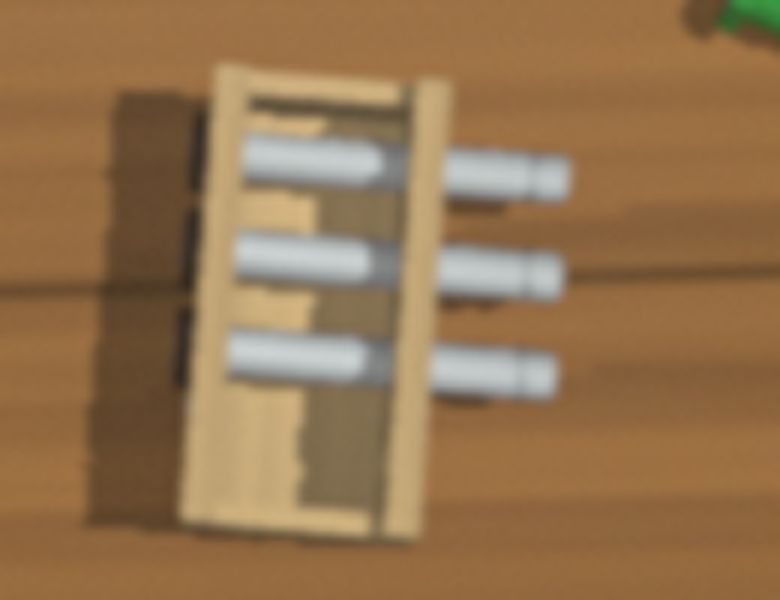

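The long tube lies flat in the tray, from (153,222) to (150,307) in the top view. All three short tubes are home, with their feet in line at crop x 571, 565 and 557. The bystanders and the green look-alikes are where they were at the start. The arm is clear and touching nothing, so I'm handing in.

```bash
python3 -c "
from station import arm
print(arm.job_done())"
```

```text
the job is handed in; nothing more can be done
None
```

The changeover is done and handed in at about 19.5 s of robot time, well under the 61 s limit. The hand-in reports no verdict.

- **Started tube:** I pushed it home with the shut fingers. It stopped with about 4 N of contact force, and its foot lines up with the other two home tubes.
- **Long tube:** I pushed it from its foot until its cap stood about 95 mm out. I then gripped it, drew it out and lowered it into the tray until it touched the floor at about 5 N, and only then released it.

The final pictures show the long tube flat inside the tray and the three short tubes home. The jar, bowl, block, hammer and green look-alikes look unmoved, judged by eye. The arm was clear of everything at the end.

No check failed. The first automatic tray outline came out 13 mm short because one end was lit differently. I re-measured it from the corners before placing the tube.

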